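# Hold a spring clip open round the top edge of the job board

## Task

Squeeze the handles of the spring clip until its jaws are fully open, only then lift it off the parking bar, and bring it still open to the job board. Lower the gaping jaws over the middle of the board's top edge, in line with the board and upright, so that the edge stands about halfway up between the jaws and the clip touches nothing but the gripper; finish while holding it squeezed fully open there, ready for a sheet to be slipped in. Never let the jaws spring shut on the way or bite the board or push hard against it, and leave the other things alone.

Things in the scene. Friction and masses are not known exactly. Their poses are not given: they have to be found in the camera images.
- clip: Steel spring clip, two mirrored levers on one level pivot, black grips, 56 to 98 g. Origin: centre of the pivot barrel (10 mm thick, 30 mm long along y). z up (handles up, jaws down); the handles are squeezed and the jaws part along x (symmetric). It starts pinched upright on the parking bar's strip, origin 22 mm above the strip's top.
- clip_grip (a point): Between the handles, 30 mm above the clip's origin. Handle tops at rest: 35 mm above the origin, 53 mm over their outsides, sloping in to the pivot. Fully squeezed: 42 mm above, upright, parallel, 22 mm over the outsides, 30 mm wide along y. Squeezed with fingertips 10 mm above the origin, the clip sinks about 8 mm in the grasp as it opens.
- clip_jaws (a point): Between the jaw pads, 37 mm below the clip's origin. The jaws end 42 mm below the origin when shut, 38 mm when fully open; pads 26 mm wide along y.
- clip_lever_a (a joint): Angle of one lever (the other follows equally), rad: about 0 pinching the 4 mm strip or board, -0.06 shut on nothing, 0.4 fully open (stop; the jaws gape 32 mm). A spring shuts it: each handle needs about 5 N to start opening, 9 N to stay fully open; a grip of 20 to 30 N is good.
- parking_bar: Fixed grey block 60 x 100 x 22 mm with an upright 4 mm steel strip, 90 mm long along its y, the strip's top 88 mm above the bench; the clip starts on it, up to 20 mm from its middle. Origin: centre of the underside; x is square to the strip.
- job_board: Fixed upright job board: white laminate panel 4 mm thick (along its x), 120 mm wide (along its y), its top edge 125 mm above the bench, standing in a wooden foot 60 x 90 x 20 mm. Origin: centre of the underside.
- board_edge (a point): Middle of the board's top edge; axes as the board's (x square to the panel, y along the edge).
- tape_roll: Bystander: roll of black tape lying flat, 68 mm across, 19 mm high. Origin: underside centre.
- tape_measure: Bystander: tape measure, 65 x 81 x 37 mm. Origin: underside centre.
- glue_bottle: Bystander: brown bottle with green cap, 48 mm across, 80 mm high. Origin: underside centre.
- bracket: Bystander: zinc angle bracket, 34 x 73 x 30 mm. Origin: underside centre.
There are look-alikes about, which are no part of the job. Leave any pink look-alike of the job_board alone.

How it is judged:
By the outcome, as a careful person would: the job done as asked, in the order asked, and still so for the second after the job is handed in, while the arm keeps its last pose, push and grip.
It also fails if it takes over 38 s, if anything falls off the work surface, if the arm or the gripper's body presses on something with over 40 N, if the wrist force passes 120 N, or if a joint passes its speed limit or range.

## Robot

A 7-joint arm with a two-finger parallel gripper is mounted at the origin on a cart in front of the work surface, level with it; the furniture and walls round the work are solid. World frame = base frame: x ahead of the robot, y to its left, z up, the work surface at z = 0. Lengths are in mm, angles in rad, forces in N, time in s.
With the tool pointing down it reaches from about 400 to 875 mm from the base axis. Payload 4.4 kg.
Tool frame: the origin (TCP) lies midway between the tips of the shut fingers; the grasp point (between the pads) lies 19 mm behind it; z points along the fingers, y is the line along which they close (so a half turn about z gives the same grasp; the last joint's range is limited). The gripper opens to 85 mm and grips with 20 to 120 N. Pads are 22 mm wide; open, the fingers measure 114 mm over their backs; the gripper's body (76 mm by 85 mm) begins 54 mm behind the grasp point. The pads swing forward as they close: fully open they stand 13 mm farther back than shut.
Start: joints at [1.246, 0.628, 0.038, 1.517, -0.027, 0.996, -0.02], TCP at [166.376, -628.36, 231.313] pointing down, gripper open.
Joint ranges: [-3.06, 3.06], [-0.37, 2.12], [-1.25, 1.32], [0.18, 2.47], [-1.1, 4.24], [0.23, 1.98], [-2.94, 2.94]. Speed limits (rad/s): [2.57, 2.57, 3.14, 3.14, 3.14, 3.14, 3.14].

## Interface

Orientations are given as [roll, pitch, yaw] about the fixed x, y, z axes, in that order (R = Rz(yaw) Ry(pitch) Rx(roll)).
In Python, from cell import ctrl gives the robot as it stands. The module is installed in compiled form; this text tells all that it offers.
- The arm moves only by the tool step_arm, never from a script. Its argument "commands" is one flat list of numbers, 7 for each row, row after row: the shift along the tool's x, y, z in cm, then the turn, a rotation vector about the tool's x, y, z in rad, then the opening, from 0 (shut) to 1 (fully open). A call has 1 to 10 rows; each row is the pose to reach, as a shift and turn from the pose commanded when the call began, along the tool's axes at that moment; what a row does not reach only later rows make up. A row lasts 1/10 s, in which the tool goes at most 50 mm and 8.59 degrees, less where a joint would pass 70% of its speed; a pose out of reach is approached as far as the arm can. A call with a gripper value outside its range is refused whole. The fingers move at their own pace and stop on an object; the grip force is fixed at half the most. Time passes only in rows, so rows that repeat a pose let the fingers close. It gives the time, the measured TCP pose, the force, the opening and the grip force at its end, in the units of the state.
- ctrl.read_state(): the state, without advancing time (a new reading comes with each control period).
- ctrl.get_image(name): name is "side" or "top"; returns a dict with "image" (400x640x3 uint8, red, green, blue), "range_z" (400x640 float32, mm along the optical axis (not along the pixel's ray), 0 where there is no reading), "vfov" (degrees; the focal length in pixels is half the picture's height over the tangent of half this angle, whatever the lens; pixels are square), "cx", "cy" (the principal point, pixels), "world_to_cam" (4x4, takes a point from world to camera coordinates). Camera axes: x right, y down, z forward; pixel columns grow to the right and rows downward; lengths in mm; the calibration is good to about 2 mm. A picture is of the moment at which its call begins.
- ctrl.finish_job(): hands the job in; it is judged then, once.
The state is a dict: "clock": time; "qpos": joint angles; "qd": joint speeds; "tau": joint torques, N m; "eef_pos": TCP position; "tool_rot": TCP orientation; "force": force on the tool from outside, world axes, zero at the start; "torque": the same for the moment, N m; "width": finger opening in mm; "gripper_force": force on a finger pad.
Only numpy, scipy, OpenCV 4.12 (cv2) and the standard library are available. Lean on these libraries where they do the work, as an engineer would, in place of code of your own. Each camera call takes 0.05 s, during which the arm holds its last target. There are 200 camera calls.

## Working session

There is one attempt and no reset: what is moved stays moved. The work goes in short steps, Python scripts to look and compute and a tool call to move; the robot and the scene stay as the last step left them, time stands still between calls to the robot, and variables do not carry over. Pictures are saved under pics/ and viewed, at most 10 in all, crops included, and the job is handed in when it is done.

Besides the shell and the picture viewer there is one more tool, called after "Emit:" in YAML: its name, and indented under it one key for each argument. step_arm: Moves the arm, as the interface text tells. Its arguments: {"type":"object","properties":{"commands":{"type":"array"}},"required":["commands"]}

```bash
mkdir -p pics; cat > h.py <<'E'
import numpy as np, cv2
from cell import ctrl
def grab(n,save=None):
    d=ctrl.get_image(n)
    d['f']=d['image'].shape[0]/2/np.tan(np.radians(d['vfov'])/2)
    if save: cv2.imwrite(f'pics/{save}.png',d['image'][:,:,::-1])
    return d
def cloud(d):
    z=d['range_z'].astype(float); v,u=np.mgrid[:z.shape[0],:z.shape[1]]
    P=np.stack([(u-d['cx'])/d['f']*z,(v-d['cy'])/d['f']*z,z,np.ones_like(z)],-1)
    W=(P@np.linalg.inv(d['world_to_cam']).T)[...,:3]; W[z<=0]=np.nan
    return W
def ray(d,u,v,h):
    M=np.linalg.inv(d['world_to_cam']); o=M[:3,3]
    r=M[:3,:3]@np.array([(u-d['cx'])/d['f'],(v-d['cy'])/d['f'],1]); return o+r*(h-o[2])/r[2]
E
python3 - <<'E'
from h import *
for n in('side','top'):
    d=grab(n,n+'0'); M=np.linalg.inv(d['world_to_cam']); print(n,d['f'],d['cx'],d['cy'],M.round(2).tolist(),np.mean(d['range_z']>0))
s=ctrl.read_state(); print({k:np.round(v,3) for k,v in s.items()})
E
```

```text
side 406.4555071265194 320.20776032784994 197.43922106203328 [[0.95, -0.2, 0.25, 316.91], [-0.32, -0.54, 0.78, -672.93], [-0.02, -0.82, -0.57, 625.59], [0.0, 0.0, 0.0, 1.0]] 0.9671171875
top 457.965452462742 315.45131513805745 203.63530212446716 [[-0.02, -0.99, 0.12, 398.64], [-1.0, 0.02, -0.01, 40.54], [0.01, -0.12, -0.99, 1369.48], [0.0, 0.0, 0.0, 1.0]] 0.99600390625
{'clock': np.float64(0.1), 'qpos': array([ 1.246,  0.629,  0.038,  1.518, -0.027,  0.996, -0.02 ]), 'qd': array([-0.   , -0.   , -0.   , -0.004, -0.   ,  0.002,  0.002]), 'tau': array([ 2.0000e-03, -5.6453e+01,  1.2290e+00, -1.9398e+01,  1.1000e-02,
        5.0000e-03, -0.0000e+00]), 'eef_pos': array([ 166.216, -627.798,  230.46 ]), 'tool_rot': array([-3.14 ,  0.   ,  0.259]), 'force': array([-0.219,  0.046, -0.515]), 'torque': array([-0.03 ,  0.014,  0.018]), 'gripper_force': np.float64(0.0), 'width': np.float64(85.256)}
```

View pics/side0.png

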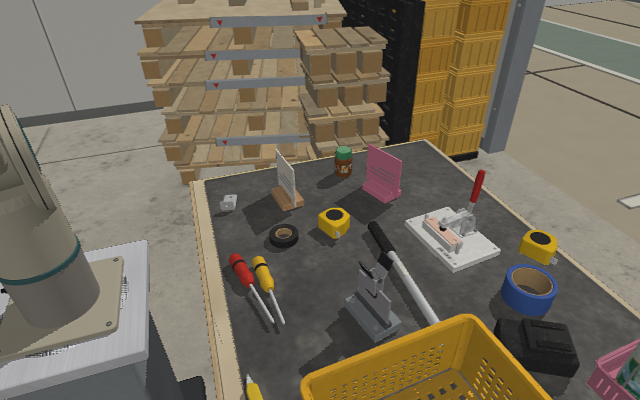

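View pics/top0.png

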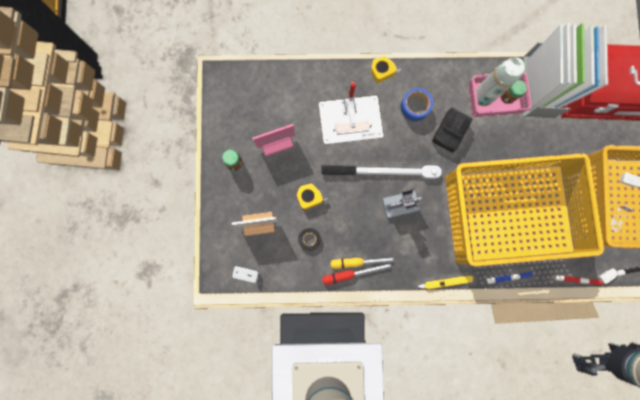

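Candidates. Board: white panel, side (287,178) / top (255,222); the pink one at (382,175) / (275,140) is the look-alike. Clip: on the grey parking bar, side (372,285) / top (405,203). The toggle clamp at side (455,230) is no match. I choose the white board and the grey bar's clip, and check them in one crop.

```bash
python3 - <<'E'
from h import *
a=grab('side'); b=grab('top')
np.savez('c.npz',s=cloud(a),t=cloud(b),si=a['image'],ti=b['image'])
A=cv2.resize(a['image'][245:345,325:425],(400,400),interpolation=cv2.INTER_CUBIC)
A2=cv2.resize(a['image'][140:220,250:330],(400,400),interpolation=cv2.INTER_CUBIC)
B=cv2.resize(b['image'][180:230,375:425],(400,400),interpolation=cv2.INTER_CUBIC)[:200*2]
cv2.imwrite('pics/crop0.png',np.hstack([A,B])[:,:,::-1])
for n,C in(('s',cloud(a)),('t',cloud(b))):
    P=C.reshape(-1,3)
    # board panel
    top=ray(b,255,222,100); print('board approx',top)
    m=np.hypot(P[:,0]-top[0],P[:,1]-top[1])<90
    for lo,hi in((10,30),(50,105),(105,140)):
        Q=P[m&(P[:,2]>lo)&(P[:,2]<hi)]
        if len(Q)>3:
            r=cv2.minAreaRect(Q[:,:2].astype(np.float32)); print(n,'board',lo,len(Q),np.round(np.median(Q,0),1),Q[:,2].max().round(1),np.round(r[0],1),np.round(r[1],1),round(r[2],1))
    c=ray(b,402,205,50)
    m=np.hypot(P[:,0]-c[0],P[:,1]-c[1])<85
    for lo,hi in((12,30),(40,75),(75,100),(100,125),(125,160)):
        Q=P[m&(P[:,2]>lo)&(P[:,2]<hi)]
        if len(Q)>3:
            r=cv2.minAreaRect(Q[:,:2].astype(np.float32)); print(n,'clip',lo,len(Q),np.round(np.median(Q,0),1),Q[:,2].max().round(1),np.round(r[0],1),np.round(r[1],1),round(r[2],1))
E
```

```text
board approx [502.34746209 195.48511367 100.        ]
s board 10 398 [496.  178.8  19.4] 30.0 [504.7 193.7] [ 59.4 115.4] 6.5
s board 50 309 [504.3 188.7  77.9] 104.9 [503.9 196. ] [  4.9 124. ] 7.8
s board 105 149 [505.  187.5 117.4] 125.8 [504.9 194.6] [  5.5 121.9] 6.6
s clip 12 1004 [ 543.4 -248.2   21.4] 30.0 [ 556.1 -230. ] [60.1 99.1] 13.1
s clip 40 397 [ 556.9 -239.    55.8] 74.5 [ 552.7 -230. ] [ 9.9 90.8] 14.4
s clip 75 323 [ 556.5 -238.2   85.6] 99.8 [ 555.  -229.3] [20.2 90. ] 19.5
s clip 100 286 [ 561.1 -231.2  114.2] 124.9 [ 556.1 -228.6] [32.9 30.8] 10.1
s clip 125 261 [ 573.9 -228.7  137.6] 146.7 [ 556.3 -228.4] [52.1 31.4] 13.1
board approx [502.34746209 195.48511367 100.        ]
t board 10 483 [497.1 196.4  20.1] 29.9 [505.5 194.2] [ 60.3 114.8] 6.2
t board 50 82 [503.3 195.4  76. ] 104.4 [504.5 195.6] [  3.6 117.9] 6.9
t board 105 98 [504.3 197.  124.1] 129.7 [505.2 196.2] [  4.5 118.1] 6.8
t clip 12 411 [ 545.2 -213.9   21.8] 30.0 [ 556.1 -228.2] [ 60.1 101.2] 12.6
t clip 40 25 [ 550.5 -214.7   62.8] 74.6 [ 556.1 -227.6] [12.1 88.3] 7.2
t clip 75 45 [ 552.4 -216.4   86.5] 98.0 [ 553.9 -227.6] [18.3 86.3] 5.0
t clip 100 113 [ 557.8 -226.4  114.4] 124.6 [ 557.5 -227.4] [31.5 29.3] 9.1
t clip 125 93 [ 571.7 -227.5  139.6] 149.4 [ 556.3 -228.4] [51.3 31.3] 13.5
```

View pics/crop0.png

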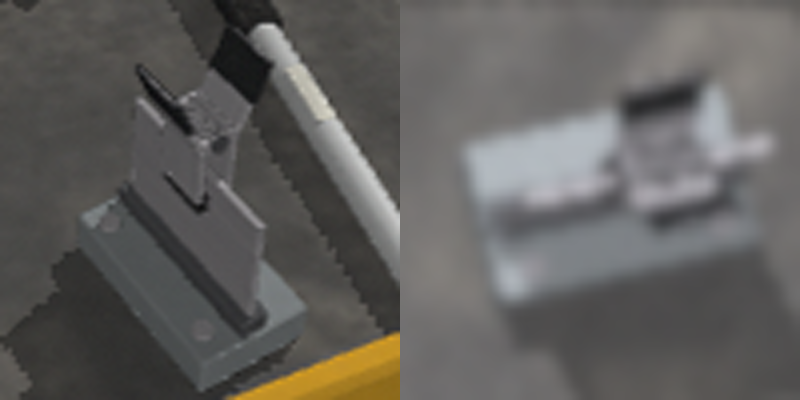

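The crop shows the clip with black handles sitting across the strip. Clip at about (556,-228), yaw 0.229; board edge at about (505,196), yaw 0.117. I move above the clip at a safe height.

Emit:
step_arm:
  commands: [0,0,-3,0,0,0,1,3,-2,-5,0,0,-0.1,1,6,-4,-6,0,0,-0.2,1,10,-6,-6,0,0,-0.3,1,14,-8.5,-6,0,0,-0.4,1,18,-11,-6,0,0,-0.5,1,22,-13.2,-6,0,0,-0.62,1,26,-15.6,-6,0,0,-0.75,1,30,-18,-6,0,0,-0.87,1,33,-20,-6,0,0,-1.0,1]

```text
clock: 1.2
eef_pos: [436.4, -347.8, 291.4]
tool_rot: [3.141, -0.001, 1.266]
force: [-0.1, -0.2, -0.5]
width: 85.5
gripper_force: 0.0
```

```bash
cat >> h.py <<'E'
from scipy.spatial.transform import Rotation as Ro
def go(x,y,z,yaw):
    s=ctrl.read_state(); R=Ro.from_euler('xyz',s['tool_rot']); T=Ro.from_euler('xyz',[np.pi,0,yaw])
    print('t',round(s['clock'],2),'pos',np.round(s['eef_pos'],1),'rot',np.round(s['tool_rot'],3),'q7',round(s['qpos'][6],2),'F',np.round(s['force'],1),'w',round(s['width'],1),'g',round(s['gripper_force'],1))
    print('shift cm',np.round(R.inv().apply(np.array([x,y,z])-s['eef_pos'])/10,2),'turn',np.round((R.inv()*T).as_rotvec(),3))
E
python3 -c "
from h import *
go(556.3,-228.4,220,1.799)"
```

```text
t 1.2 pos [ 436.4 -347.8  291.4] rot [ 3.141e+00 -1.000e-03  1.266e+00] q7 0.19 F [-0.1 -0.2 -0.5] w 85.5 g 0.0
shift cm [14.98  7.86  7.16] turn [ 0.001 -0.001 -0.533]
```

Emit:
step_arm:
  commands: [3,1.6,0,0,0,-0.1,1,6.5,3.4,1,0,0,-0.22,1,10,5.3,3,0,0,-0.34,1,13,6.9,5,0,0,-0.45,1,14.5,7.6,6.5,0,0,-0.52,1,14.98,7.86,7.16,0,0,-0.533,1,14.98,7.86,7.16,0,0,-0.533,1,14.98,7.86,7.16,0,0,-0.533,1]

```text
clock: 2.0
eef_pos: [554.0, -234.4, 220.1]
tool_rot: [-3.141, 0.001, 1.788]
force: [-0.4, -0.1, -0.0]
width: 85.5
gripper_force: 0.0
```

```bash
python3 - <<'E'
from h import *
go(556.3,-228.4,122,1.799)
a=grab('side'); b=grab('top')
A=cv2.resize(a['image'][225:345,315:435],(480,480),interpolation=cv2.INTER_CUBIC)
cv2.imwrite('pics/near.png',A[:,:,::-1])
C=cloud(a).reshape(-1,3);m=np.hypot(C[:,0]-556,C[:,1]+228)<45
for lo,hi in((100,125),(125,152)):
    Q=C[m&(C[:,2]>lo)&(C[:,2]<hi)];r=cv2.minAreaRect(Q[:,:2].astype(np.float32));print(lo,len(Q),np.round(r[0],1),np.round(r[1],1),r[2])
# finger tips in cloud
Q=C[(np.hypot(C[:,0]-556,C[:,1]+228)<90)&(C[:,2]>200)&(C[:,2]<300)];print(len(Q),Q.min(0),Q.max(0))
Q=Q[Q[:,2]<Q[:,2].min()+35]; R=cv2.minAreaRect(Q[:,:2].astype(np.float32)); print(R)
E
```

```text
t 2.0 pos [ 554.  -234.4  220.1] rot [-3.141e+00  1.000e-03  1.788e+00] q7 0.32 F [-0.4 -0.1 -0. ] w 85.5 g 0.0
shift cm [0.55 0.36 9.81] turn [-0.001  0.001 -0.011]
100 290 [ 557.2 -229. ] [33.2 31.2] 11.845709800720215
125 258 [ 557.  -228.3] [53.8 31.1] 12.294751167297363
1466 [ 479.31527667 -263.26655487  231.86404691] [ 628.42376404 -208.2213776   299.98491104]
((553.9129028320312, -234.73648071289062), (114.42613220214844, 23.628496170043945), 13.035046577453613)
```

View pics/near.png

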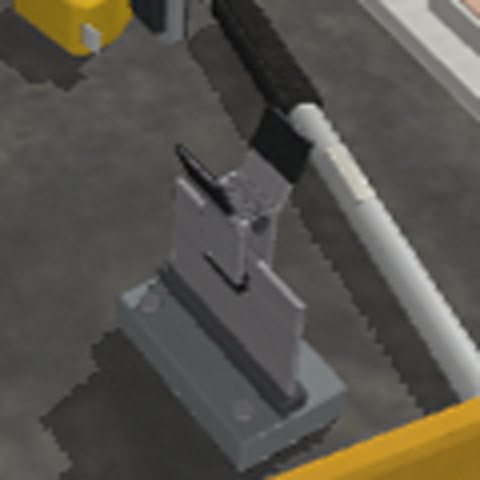

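Handles clear, fingers open above them. Correct while lowering part way.

Emit:
step_arm:
  commands: [0.3,0.2,1.5,0,0,-0.01,1,0.55,0.36,4,0,0,-0.01,1,0.55,0.36,5,0,0,-0.01,1,0.55,0.36,5,0,0,-0.01,1,0.55,0.36,5,0,0,-0.01,1]

```text
clock: 2.6
eef_pos: [557.5, -226.8, 170.6]
tool_rot: [3.141, 0.001, 1.801]
force: [0.1, 0.6, 0.2]
width: 85.5
gripper_force: 0.0
```

```bash
python3 -c "
from h import *
go(556.7,-228.5,122,1.793)"
```

```text
t 2.6 pos [ 557.5 -226.8  170.6] rot [3.141e+00 1.000e-03 1.801e+00] q7 0.29 F [0.1 0.6 0.2] w 85.5 g 0.0
shift cm [-0.14 -0.13  4.86] turn [0.001 0.001 0.008]
```

Emit:
step_arm:
  commands: [-0.14,-0.13,1.5,0,0,0.008,1,-0.14,-0.13,3,0,0,0.008,1,-0.14,-0.13,4.3,0,0,0.008,1,-0.14,-0.13,4.86,0,0,0.008,1,-0.14,-0.13,4.86,0,0,0.008,1,-0.14,-0.13,4.86,0,0,0.008,1]

```text
clock: 3.2
eef_pos: [556.9, -227.7, 121.7]
tool_rot: [3.141, 0.001, 1.794]
force: [0.1, 0.2, 0.5]
width: 85.1
gripper_force: 0.0
```

```bash
python3 - <<'E'
from h import *
go(556.7,-228.5,122,1.793)
a=grab('side','s2')
cv2.imwrite('pics/near2.png',cv2.resize(a['image'][205:325,315:435],(480,480),interpolation=cv2.INTER_CUBIC)[:,:,::-1])
go(556.7,-228.5,122,1.793)
E
```

```text
t 3.2 pos [ 556.9 -227.7  121.7] rot [3.141e+00 1.000e-03 1.794e+00] q7 0.26 F [0.1 0.2 0.5] w 85.1 g 0.0
shift cm [-0.07 -0.04 -0.03] turn [0.001 0.001 0.001]
t 3.25 pos [ 557.  -227.7  121.8] rot [3.140e+00 1.000e-03 1.794e+00] q7 0.26 F [-0.1  0.6 -0.3] w 85.3 g 0.0
shift cm [-0.07 -0.04 -0.02] turn [0.001 0.001 0.001]
```

View pics/near2.png

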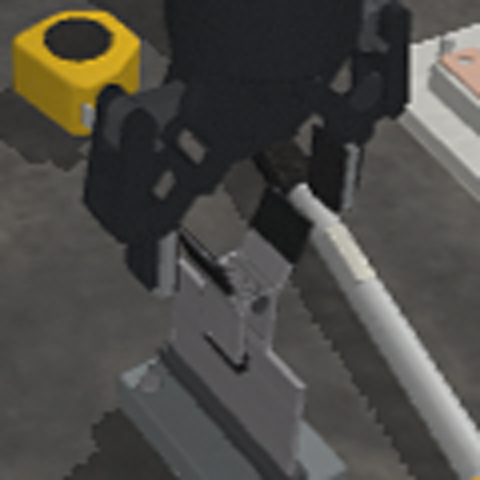

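The fingers straddle the handles evenly at (145,270) and (345,190). Close in steps.

Emit:
step_arm:
  commands: [0,0,0,0,0,0,0.7,0,0,0,0,0,0,0.55,0,0,0,0,0,0,0.45,0,0,0,0,0,0,0.4,0,0,0,0,0,0,0.35,0,0,0,0,0,0,0.3,0,0,0,0,0,0,0.28,0,0,0,0,0,0,0.26,0,0,0,0,0,0,0.26,0,0,0,0,0,0,0.26]

```text
clock: 4.25
eef_pos: [556.4, -227.7, 121.1]
tool_rot: [3.142, 0.0, 1.794]
force: [-0.4, -0.7, -0.9]
width: 22.3
gripper_force: 8.2
```

Emit:
step_arm:
  commands: [0,0,0,0,0,0,0.24,0,0,0,0,0,0,0.22,0,0,0,0,0,0,0.2,0,0,0,0,0,0,0.2]

```text
clock: 4.65
eef_pos: [556.4, -227.6, 121.1]
tool_rot: [3.142, 0.0, 1.794]
force: [-0.5, -0.2, -0.3]
width: 19.1
gripper_force: 60.2
```

```bash
python3 - <<'E'
from h import *
go(556.7,-228.5,122,1.793)
a=grab('side')
cv2.imwrite('pics/near3.png',cv2.resize(a['image'][205:325,315:435],(480,480),interpolation=cv2.INTER_CUBIC)[:,:,::-1])
E
```

```text
t 4.65 pos [ 556.4 -227.6  121.1] rot [3.142 0.    1.794] q7 0.26 F [-0.5 -0.2 -0.3] w 19.1 g 60.2
shift cm [-0.09  0.01 -0.09] turn [0.    0.    0.001]
```

View pics/near3.png

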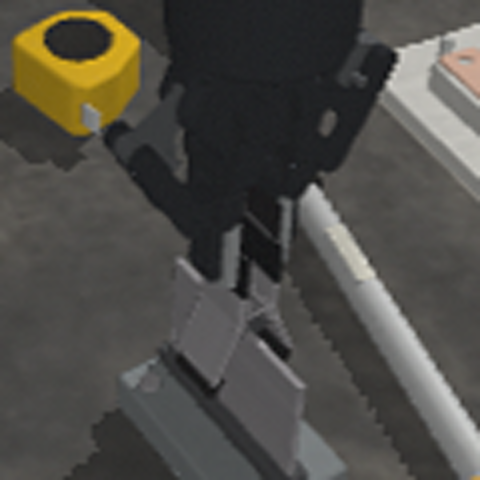

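The handles are upright and the jaws gape astride the strip. I ease the grip to about 30 N and check the force and the clip's height.

Emit:
step_arm:
  commands: [0,0,0,0,0,0,0.22,0,0,0,0,0,0,0.235,0,0,0,0,0,0,0.242,0,0,0,0,0,0,0.242]

```text
clock: 5.1
eef_pos: [556.4, -227.6, 121.1]
tool_rot: [3.142, -0.0, 1.794]
force: [-0.3, -0.5, -0.8]
width: 21.1
gripper_force: 28.1
```

```bash
python3 - <<'E'
from h import *
go(556.5,-228,240,1.793)
C=cloud(grab('side')); P=C.reshape(-1,3)
c,s=np.cos(.223),np.sin(.223)
L=np.stack([(P[:,0]-556.5)*c+(P[:,1]+228)*s,-(P[:,0]-556.5)*s+(P[:,1]+228)*c,P[:,2]],-1)
m=(abs(L[:,1])<25)&(abs(L[:,0])<30)
for z in range(40,165,6):
    Q=L[m&(L[:,2]>=z)&(L[:,2]<z+6)]
    if len(Q): print(z,len(Q),Q.min(0).round(1)[:2],Q.max(0).round(1)[:2])
E
```

```text
t 5.1 pos [ 556.4 -227.6  121.1] rot [ 3.142 -0.     1.794] q7 0.26 F [-0.3 -0.5 -0.8] w 21.1 g 28.1
shift cm [-4.000e-02  1.000e-02 -1.189e+01] turn [ 0.    -0.     0.001]
40 25 [ -3.2 -24.6] [-1.   2.2]
46 24 [ -2.7 -24.4] [-0.3  2.9]
52 24 [ -2.6 -23.6] [-0.4  2.6]
58 30 [-23.6 -23.8] [19.   6.5]
64 79 [-23.8 -24.8] [20.8 12. ]
70 72 [-22.3 -23.9] [20.4 13.8]
76 70 [-21.1 -24.1] [16.7 13.4]
82 75 [-17.4 -24.9] [14.4 13. ]
88 56 [-15.9 -19.9] [13.4 14.1]
94 58 [-13.1 -15.8] [ 8.8 12.1]
100 75 [-11.7 -16.2] [ 8.5 14.1]
106 39 [-11.  -14.3] [10.1 11.4]
112 33 [-10.9 -14.2] [ 9.8 10.4]
118 37 [-17.3 -15.6] [ 8.9 10. ]
124 55 [-22.7 -15.6] [16.8  7.3]
130 80 [-24.5 -16.1] [24.6 11.1]
136 104 [-24.7 -15. ] [23.9 12. ]
142 60 [-25.7 -11. ] [23.9 10.6]
148 58 [-24.8 -11.2] [22.5 11.5]
154 64 [-24.3 -11.5] [18.1  9.9]
160 48 [-25.9 -13.4] [23.   9.2]
```

Jaw ends are at z≈63, so the origin is about 101 and the clip is fully open at 28 N. Lift straight up.

Emit:
step_arm:
  commands: [0,0,-0.5,0,0,0,0.242,0,0,-1.5,0,0,0,0.242,0,0,-2.5,0,0,0,0.242,0,0,-4,0,0,0,0.242,0,0,-6,0,0,0,0.242,0,0,-8,0,0,0,0.242,0,0,-10,0,0,0,0.242,0,0,-11.5,0,0,0,0.242,0,0,-12,0,0,0,0.242,0,0,-12,0,0,0,0.242]

```text
clock: 6.15
eef_pos: [556.9, -227.8, 242.4]
tool_rot: [3.14, 0.001, 1.794]
force: [-0.5, -0.5, -1.4]
width: 21.1
gripper_force: 28.1
```

```bash
python3 - <<'E'
from h import *
go(505,196,241,1.688)
P=cloud(grab('side','lift')).reshape(-1,3)
c,s=np.cos(.223),np.sin(.223)
L=np.stack([(P[:,0]-556.5)*c+(P[:,1]+228)*s,-(P[:,0]-556.5)*s+(P[:,1]+228)*c,P[:,2]],-1)
m=(abs(L[:,1])<25)&(abs(L[:,0])<30)
for z in range(160,250,6):
    Q=L[m&(L[:,2]>=z)&(L[:,2]<z+6)]
    if len(Q): print(z,len(Q),Q.min(0).round(1),Q.max(0).round(1)[:2])
E
```

```text
t 6.15 pos [ 556.9 -227.8  242.4] rot [3.140e+00 1.000e-03 1.794e+00] q7 0.33 F [-0.5 -0.5 -1.4] w 21.1 g 28.1
shift cm [42.47  4.31  0.09] turn [0.002 0.001 0.106]
178 7 [-22.1 -13.3 182.8] [21.6  7.9]
184 79 [-23.4 -14.  184.1] [20.6 12.1]
190 72 [-22.4 -14.6 190. ] [20.6 13.7]
196 69 [-21.5 -14.6 196.1] [19.  13.2]
202 65 [-18.8 -14.9 202.2] [17.  12.9]
208 58 [-15.9 -14.9 208. ] [13.5 14.2]
214 79 [-13.7 -15.5 214.1] [11.4 12.6]
220 86 [-11.2 -15.6 220. ] [ 8.8 13.4]
226 74 [-11.  -14.9 226. ] [10.8 13.9]
232 49 [-10.9 -14.8 232.1] [ 9.9 11.6]
238 44 [-16.7 -15.6 238.2] [10.5  1.6]
244 73 [-22.1 -15.7 244.2] [21.3  9.6]
```

The clip is lifted and still fully open. Carry it toward the board.

Emit:
step_arm:
  commands: [1,0.1,0,0,0,0,0.242,3,0.3,0,0,0,0.01,0.242,5.5,0.5,0,0,0,0.02,0.242,8.5,0.8,0,0,0,0.03,0.242,11.5,1.1,0,0,0,0.04,0.242,14.5,1.4,0,0,0,0.05,0.242,17.5,1.7,0,0,0,0.06,0.242,20,2,0,0,0,0.07,0.242,22,2.2,0,0,0,0.08,0.242,23,2.3,0,0,0,0.08,0.242]

```text
clock: 7.2
eef_pos: [526.8, 4.8, 240.6]
tool_rot: [-3.14, -0.001, 1.718]
force: [-0.6, -0.4, -0.4]
width: 21.2
gripper_force: 28.1
```

```bash
python3 -c "
from h import *
go(505,196,241,1.688)"
```

```text
t 7.2 pos [526.8   4.8 240.6] rot [-3.140e+00 -1.000e-03  1.718e+00] q7 -0.15 F [-0.6 -0.4 -0.4] w 21.2 g 28.1
shift cm [19.23  0.64 -0.02] turn [-0.001 -0.001  0.03 ]
```

Emit:
step_arm:
  commands: [1,0,0,0,0,0,0.242,3,0.1,0,0,0,0.005,0.242,6,0.2,0,0,0,0.01,0.242,9,0.3,0,0,0,0.015,0.242,12,0.4,0,0,0,0.02,0.242,15,0.5,0,0,0,0.025,0.242,17.5,0.6,0,0,0,0.03,0.242,19,0.64,0,0,0,0.03,0.242,19.23,0.64,0,0,0,0.03,0.242,19.23,0.64,0,0,0,0.03,0.242]

```text
clock: 8.2
eef_pos: [507.0, 191.9, 240.8]
tool_rot: [-3.141, 0.001, 1.683]
force: [-0.2, -0.0, -0.6]
width: 20.8
gripper_force: 28.1
```

Emit:
step_arm:
  commands: [0,0,0,0,0,0,0.242,0,0,0,0,0,0,0.242]

```text
clock: 8.4
eef_pos: [507.3, 191.3, 241.0]
tool_rot: [-3.141, 0.001, 1.681]
force: [0.0, 0.0, -1.2]
width: 20.8
gripper_force: 28.1
```

```bash
cat > m.py <<'E'
from h import *
import sys
go(505,196,166,1.688)
s=ctrl.read_state(); e=s['eef_pos']; yb=s['tool_rot'][2]-np.pi/2
for n in('side','top'):
    d=grab(n,n+sys.argv[1]); P=cloud(d).reshape(-1,3); P=P[np.hypot(P[:,0]-505,P[:,1]-196)<110]
    if e[2]>220:
        for lo,hi in((60,100),(100,122)):
            Q=P[(P[:,2]>lo)&(P[:,2]<hi)]
            if len(Q)>5: r=cv2.minAreaRect(Q[:,:2].astype(np.float32));print(n,'board',lo,len(Q),np.round(r[0],1),np.round(r[1],1),round(r[2],1),Q[:,2].max())
    c,t=np.cos(yb),np.sin(yb); q=P-e
    L=np.stack([q[:,0]*c+q[:,1]*t,-q[:,0]*t+q[:,1]*c,q[:,2]],-1)
    m=(abs(L[:,1])<25)&(abs(L[:,0])<30)
    if n=='side':
      for z in range(-64,-8,4):
        Q=L[m&(L[:,2]>=z)&(L[:,2]<z+4)]
        if len(Q)>3: print(z,len(Q),Q.min(0).round(1),Q.max(0).round(1))
E
python3 m.py b
```

```text
t 8.4 pos [507.3 191.3 241. ] rot [-3.141e+00  1.000e-03  1.681e+00] q7 -0.54 F [ 0.   0.  -1.2] w 20.8 g 28.1
shift cm [ 0.5  -0.17  7.5 ] turn [-0.     0.001 -0.007]
side board 60 222 [503.5 196.7] [  4.9 124.6] 8.0 99.94923072093627
side board 100 133 [503.8 195.6] [  4.2 119.8] 8.0 121.99638010442982
-60 14 [-23.4 -15.1 -60. ] [ 20.1   7.4 -56. ]
-56 19 [-22.7 -16.2 -55.7] [ 21.    9.9 -52.1]
-52 16 [-21.5 -15.3 -51.9] [ 21.    9.5 -48.1]
-48 16 [-22.8 -16.2 -48. ] [ 18.9  13.4 -44.2]
-44 15 [-20.3 -15.3 -43.8] [ 16.2  12.  -40.1]
-40 13 [-18.2 -17.  -39.6] [ 15.5  13.5 -36.2]
-36 14 [-17.4 -17.2 -35.3] [ 13.   11.1 -32. ]
-32 16 [-15.8 -15.5 -31.9] [ 11.9  12.  -28.2]
-28 20 [-13.  -16.7 -27.4] [ 10.2  10.5 -24. ]
-24 20 [-11.5 -17.9 -24. ] [ 10.1   8.1 -20. ]
-20 42 [-11.3 -16.6 -20. ] [  8.2  13.7 -16. ]
-16 13 [-11.4 -15.8 -15.4] [  8.9  12.7 -12.2]
-12 15 [-11.2 -15.6 -11.8] [ 8.4 10.6 -8.4]
top board 60 9 [509.4 144.4] [ 2.2 15.4] 16.9 98.79721629051755
```

Emit:
step_arm:
  commands: [0.2,-0.1,0.5,0,0,-0.012,0.242,0.4,-0.14,1.5,0,0,-0.012,0.242,0.54,-0.14,2.5,0,0,-0.012,0.242,0.54,-0.14,3.3,0,0,-0.012,0.242,0.54,-0.14,3.6,0,0,-0.012,0.242,0.54,-0.14,3.6,0,0,-0.012,0.242]

```text
clock: 9.1
eef_pos: [504.5, 198.0, 204.3]
tool_rot: [-3.14, 0.0, 1.696]
force: [-0.3, -0.3, -1.1]
width: 20.7
gripper_force: 28.1
```

```bash
python3 - <<'E'
from h import *
go(505.3,196.5,166,1.692)
a=grab('side','c')
cv2.imwrite('pics/cc.png',cv2.resize(a['image'][80:220,220:360],(560,560),interpolation=cv2.INTER_CUBIC)[:,:,::-1])
E
```

```text
t 9.1 pos [504.5 198.  204.3] rot [-3.14   0.     1.696] q7 -0.57 F [-0.3 -0.3 -1.1] w 20.7 g 28.1
shift cm [-0.16  0.07  3.83] turn [-0.001  0.     0.004]
```

View pics/cc.png

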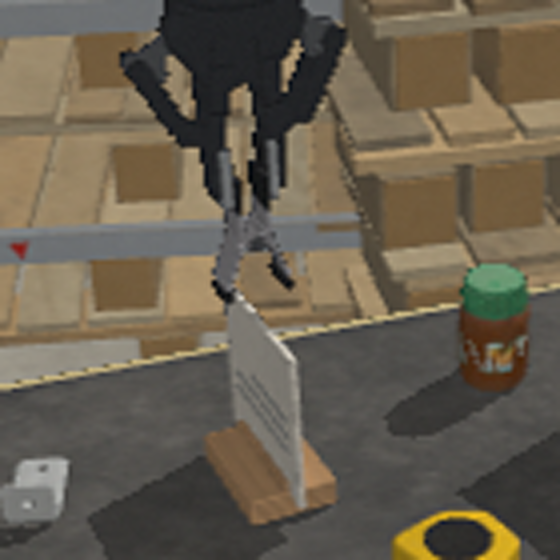

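The open jaws at (225,290) and (285,280) straddle the board's top edge in line with it, just above. Lower slowly.

Emit:
step_arm:
  commands: [-0.15,0.07,0.3,0,0,0.004,0.242,-0.15,0.07,0.8,0,0,0.004,0.242,-0.15,0.07,1.3,0,0,0.004,0.242,-0.15,0.07,1.8,0,0,0.004,0.242,-0.15,0.07,2.3,0,0,0.004,0.242,-0.15,0.07,2.8,0,0,0.004,0.242,-0.15,0.07,3.3,0,0,0.004,0.242,-0.15,0.07,3.7,0,0,0.004,0.242,-0.15,0.07,3.8,0,0,0.004,0.242,-0.15,0.07,3.8,0,0,0.004,0.242]

```text
clock: 10.15
eef_pos: [505.7, 196.8, 166.9]
tool_rot: [-3.141, 0.0, 1.692]
force: [-0.3, -1.0, -0.3]
width: 20.8
gripper_force: 28.1
```

Emit:
step_arm:
  commands: [0,0,0,0,0,0,0.242,0,0,0,0,0,0,0.242,0,0,0,0,0,0,0.242]

```text
clock: 10.45
eef_pos: [505.9, 196.9, 167.3]
tool_rot: [3.141, -0.0, 1.692]
force: [-0.8, 0.1, -1.4]
width: 20.7
gripper_force: 28.1
```

```bash
python3 - <<'E'
from h import *
go(505.3,196.5,166,1.692)
a=grab('side','d')
cv2.imwrite('pics/dd.png',cv2.resize(a['image'][100:220,230:350],(600,600),interpolation=cv2.INTER_CUBIC)[:,:,::-1])
P=cloud(a).reshape(-1,3)
c,s=np.cos(.121),np.sin(.121); q=P-[505,196,0]
L=np.stack([q[:,0]*c+q[:,1]*s,-q[:,0]*s+q[:,1]*c,q[:,2]],-1)
for z in range(92,156,5):
    Q=L[(abs(L[:,0])<30)&(abs(L[:,1])<75)&(L[:,2]>=z)&(L[:,2]<z+5)]
    J=Q[(abs(Q[:,0])>5)&(abs(Q[:,1])<30)]; B=Q[abs(Q[:,0])<=5]
    f=lambda A:(len(A),A.min(0).round(1)[:2],A.max(0).round(1)[:2]) if len(A) else 0
    print(z,'jaw',f(J),'mid',f(B))
E
```

```text
t 10.45 pos [505.9 196.9 167.3] rot [ 3.141 -0.     1.692] q7 -0.6 F [-0.8  0.1 -1.4] w 20.7 g 28.1
shift cm [-0.03 -0.06  0.13] turn [ 0. -0. -0.]
92 jaw 0 mid (22, array([ -2.4, -60.1]), array([ 0.1, 29.2]))
97 jaw 0 mid (23, array([ -2.6, -60. ]), array([ 1. , 24.9]))
102 jaw 0 mid (24, array([ -2.2, -59.2]), array([ 1.3, 58.4]))
107 jaw (12, array([-21.9, -12.9]), array([24.5,  9.5])) mid (22, array([ -2.4, -60.1]), array([ 0.9, 57.8]))
112 jaw (24, array([-21.7, -15.2]), array([20.4,  9.2])) mid (21, array([ -2.6, -60.5]), array([ 1.5, 55.2]))
117 jaw (17, array([-21.4, -14.9]), array([20.7, 12.5])) mid (24, array([ -2.9, -59.9]), array([ 2. , 55.1]))
122 jaw (17, array([-19.7, -16.1]), array([18.6, 10.7])) mid (36, array([ -2.8, -58.1]), array([ 2.3, 57.7]))
127 jaw (13, array([-16.7, -15.5]), array([15.2, 12.3])) mid 0
132 jaw (17, array([-15.3, -14.9]), array([13.2, 11.9])) mid 0
137 jaw (15, array([-13.5, -13.5]), array([11.8, 13.5])) mid (3, array([ -2.6, -15.7]), array([  3.2, -14.2]))
142 jaw (17, array([-11.8, -15. ]), array([11.2, 13.2])) mid (8, array([ -4.1, -15.3]), array([  4.5, -10.9]))
147 jaw (24, array([-10.3, -14.8]), array([ 9.4, 13.6])) mid (16, array([ -2.9, -13.1]), array([ 4.6, 12.2]))
152 jaw (16, array([ -9.9, -16.9]), array([ 9.5, 15. ])) mid (1, array([ -4. , -14.5]), array([ -4. , -14.5]))
```

View pics/dd.png

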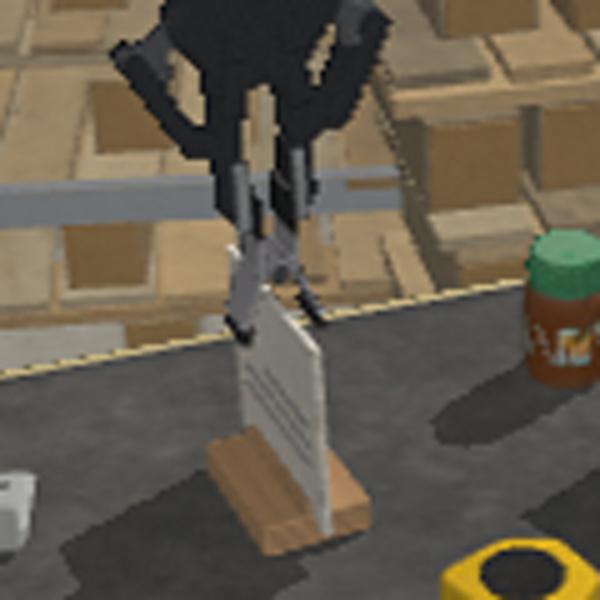

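The jaws at (240,330) and (315,310) straddle the board, centred. Their ends are at z≈108, the pivot's underside at about 140 and the edge at 125, with no contact force. Hand in.

```bash
python3 -c "
from h import *
print(ctrl.finish_job())"
```

```text
the job is handed in; nothing more can be done
None
```

The job is handed in at about 10.5 s of the 38 s: the clip is held fully open at 28 N, upright and in line over the middle of the white board's top edge, which stands about halfway up between the jaws, with no contact force on the board and the other things untouched.

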